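# Slide the tall battery box home in its charging bay

### The job

Push the tall battery box across the bench into the charging bay until its leading side sits flush and square against the bay's back stop, and leave it standing there on its feet. It is heavy and tips easily, so push it low near its base; do not rock, grip or lift it, and keep your fingers off its carrying handle. Leave the other things on the bench where they are.

Things in the scene. Friction and masses are not known exactly. Their poses are not given: they have to be found in the camera images.
- battery: Grey upright battery box, loose, 1.4 to 2.2 kg, 96 mm (x) by 124 mm (y), flat sides from 5 to 150 mm up. Stands on four inset rubber feet, outer edges 34 mm from the middle in x: it tips if pushed more than about 45 mm above the bench; pushed lower it slides at 6 to 16 N. Origin: on the bench under its middle; +x side towards the bay, -x side away from it, to the robot's right; z up.
- handle: Black round-bar carrying handle fixed across the top of the battery box, 14 mm thick, 104 mm long along the box's y, reaching 190 mm above the bench. Origin: centre of the box's top, 150 mm above the bench. Not to be touched by the fingers.
- bay: Aluminium charging bay, fixed, open to the robot's right, no floor. Origin: bench point where the battery box's origin belongs when home; x points into the bay (about world +y), z up. Back stop's face at x = +48 mm, 60 mm tall. Side guides 32 mm tall: from x = 0 to the stop 136 mm apart (6 mm play each side); from x = 0 out to x = -30 mm they flare to 170 mm. The pushed side ends 18 mm outside them.
- enclosure: Bystander: open black electronics enclosure with a circuit board in it, 90 x 150 x 30 mm, loose, behind the bay's back stop. Origin: centre of its underside.
- spool: Bystander: steel-grey wire spool standing on end, 60 mm diameter, 48 mm tall, loose, beside the bay on the side away from the robot. Origin: centre of its underside.
- wrench: Bystander: steel wrench lying beside the box's way on the side away from the robot, loose. Origin: its middle, at the underside.
Things that resemble listed ones, but are neither listed nor needed, are in the scene too. Of the things like the bay, leave any that is brown, purple or yellow; of the rest the smaller one is meant.

How it is judged:
By the outcome, as a careful person would: the job done as asked, in the order asked, and still so for the second after the job is handed in, with the robot touching nothing.
It also fails if it takes over 61 s, if anything falls off the work surface, if the arm or the gripper's body presses on something with over 40 N, if the wrist force passes 120 N, or if a joint passes its speed limit or range.

### The arm

A 6-joint arm with a two-finger parallel gripper is mounted at the origin on the work surface. World frame = base frame: x ahead of the robot, y to its left, z up, the work surface at z = 0. Lengths are in m, angles in rad, forces in N, time in s.
With the tool pointing down it reaches from about 0.375 to 0.825 m from the base axis. Payload 5.5 kg.
Tool frame: the origin (TCP) lies at the very end of the fingers, on their centre line; the grasp point (between the pads) lies 19 mm behind it (manip.tcp_to_grasp is the distance from the TCP to the grasp point, in m); z points along the fingers, y is the line along which they close (so a half turn about z gives the same grasp; the last joint's range is limited). The gripper opens to 85 mm and grips with 20 to 120 N. Pads are 22 mm wide; open, the fingers measure 114 mm over their backs; the gripper's body (76 mm by 85 mm) begins 54 mm behind the grasp point. The pads swing forward as they close: fully open they stand 13 mm farther back than shut.
Start: joints at [1.165, 0.314, -0.047, 1.21, 0, 1.571], TCP at [0.237, 0.551, 0.201] pointing down, gripper open.
Joint ranges: [-2.67, 2.67], [-0.69, 1.73], [-1.03, 1.25], [-2.08, 2.16], [-1.42, 1.45], [-3.14, 3.14]. Speed limits (rad/s): [2.39, 2.39, 3.01, 3.14, 3.14, 3.14].

### API

Orientations are given as a 3x3 rotation matrix whose columns are the frame's x, y, z axes.
In Python, from plant import readout, grab_frame, calibration, manip, masks_of gives the robot as it stands.
- The arm moves only by the tool servo_tool, never from a script. Its argument "commands" is a list that holds one entry, the list of rows, each a list of 5 numbers: the finger opening in m, from 0 to 0.0854, then the shift along the tool's x, y, z in m, then the turn about the tool's z in rad. In form: [[[hand, dx, dy, dz, spin], ...]]. A call has 1 to 20 rows; each row is the pose to reach, as a shift and turn from the pose commanded when the call began, along the tool's axes at that moment; what a row does not reach only later rows make up. A row lasts 1/12 s, in which the tool goes at most 41.7 mm and 7.16 degrees, less where a joint would pass 70% of its speed; a pose out of reach is approached as far as the arm can. A call with a gripper value outside its range is refused whole. The fingers move at their own pace and stop on an object; the grip force is fixed at half the most. Time passes only in rows, so rows that repeat a pose let the fingers close. It gives the time, the measured TCP pose, the force, the opening and the grip force at its end, in the units of the state.
- readout.get_obs(): the state, without advancing time (a new reading comes with each control period).
- grab_frame(name): name is "scene" or "side" or "wrist"; returns the picture (420x560x3 uint8, red, green, blue); there is no depth.
- calibration(name): a dict with "fov_y" (degrees; the focal length in pixels is half the picture's height over the tangent of half this angle, whatever the lens; pixels are square), "cx", "cy" (the principal point, pixels), "D" ([k1, k2, p1, p2, k3] as OpenCV has them; the pictures are not rectified), "R" (3x3) and "t" (3): a world point X has camera coordinates R X + t. Camera axes: x right, y down, z forward; pixel columns grow to the right and rows downward; lengths in m; the calibration is good to about 2 mm. A picture is of the moment at which its call begins: read the wrist's pose just before it. calibration takes no time and is no camera call; for the wrist camera it gives the pose at the moment of the call.
- manip.close_job(): hands the job in; it is judged then, once.
Trained networks look in the newest picture that a camera, given by its name, has taken for a name from the list of things; names that differ only in an ending like _2 or _b are one class to them, and where a whole thing is asked for, a point or a joint stands for the part that bears it (a point fixed in the world has none). Each returns a list of dicts, best first, with "conf" (0 to 1); they miss things now and then, are a little off and sometimes report something else, mostly with a low value. They report only what shows in the picture. A call takes as long as a camera call. They do not tell look-alikes from the thing itself.
- masks_of(query, camera): "pixels" (420x560 bool, what is visible of it) and "location" ([row, column] in pixels, amid what is visible of it).
The state is a dict: "clock": time; "joints": joint angles; "joint_velocities": joint speeds; "joint_efforts": joint torques, N m; "position": TCP position; "ee_rot": TCP orientation; "force": force on the tool from outside, world axes, zero at the start; "wrist_torque": the same for the moment, N m; "gripper_width": finger opening in m; "finger_force": force on a finger pad.
Only numpy, scipy, OpenCV 4.12 (cv2) and the standard library are available. Lean on these libraries where they do the work, as an engineer would, in place of code of your own. Each camera call takes 0.05 s, during which the arm holds its last target. There are 200 camera calls.

## Working session

There is one attempt and no reset: what is moved stays moved. The work goes in short steps, Python scripts to look and compute and a tool call to move; the robot and the scene stay as the last step left them, time stands still between calls to the robot, and variables do not carry over. Pictures are saved under pics/ and viewed, at most 10 in all, crops included, and the job is handed in when it is done.

Besides the shell and the picture viewer there is one more tool, called after "Call:" in YAML: its name, and indented under it one key for each argument. servo_tool: Moves the arm, as the interface text tells. Its arguments: {"type":"object","properties":{"commands":{"type":"array"}},"required":["commands"]}

```bash
mkdir -p pics; cat > h.py <<'E'
import numpy as np,cv2
from plant import readout,grab_frame,calibration,manip,masks_of
def cam(n):
    c=calibration(n);f=210/np.tan(np.radians(c["fov_y"])/2)
    return np.array([[f,0,c["cx"]],[0,f,c["cy"]],[0,0,1]]),np.array(c["D"],float),np.array(c["R"]),np.array(c["t"])
def back(n,uv,z):
    "pixels (col,row) -> world points at height z"
    K,D,R,t=cam(n);p=cv2.undistortPoints(np.array(uv,float).reshape(-1,1,2),K,D)[:,0]
    d=np.c_[p,np.ones(len(p))]@R;C=-R.T@t
    return C+d*((z-C[2])/d[:,2])[:,None]
def proj(n,X):
    K,D,R,t=cam(n);return cv2.projectPoints(np.array(X,float).reshape(-1,1,3),cv2.Rodrigues(R)[0],t,K,D)[0][:,0]
E
python3 - <<'E'
from h import *
for n in("scene","side"):
    im=grab_frame(n);cv2.imwrite(f"pics/{n}0.png",cv2.resize(im[:,:,::-1],(784,588)))
    K,D,R,t=cam(n);print(n,-R.T@t,R[2])
    for q in("battery","handle","bay","enclosure","spool","wrench"):
        for m in masks_of(q,n):
            r,c=np.where(m["pixels"]);print(q,round(m["conf"],2),np.round(m["location"]),r.min(),r.max(),c.min(),c.max(),back(n,[m["location"][::-1]],0.0)[0].round(3))
print(readout.get_obs())
E
```

```text
scene [1.01736646 0.26597553 0.96854323] [-0.47289135 -0.3114393  -0.8242447 ]
battery 0.8 [201. 255.] 166 240 228 284 [ 0.488 -0.166  0.   ]
handle 0.61 [181. 254.] 166 202 243 268 [ 0.428 -0.212  0.   ]
bay 0.86 [265. 438.] 207 294 375 471 [ 0.382  0.376 -0.   ]
bay 0.66 [162. 290.] 134 186 251 316 [ 0.299 -0.164  0.   ]
bay 0.61 [157. 191.] 115 184 137 223 [ 0.462 -0.443  0.   ]
bay 0.58 [264. 318.] 219 289 268 345 [0.562 0.098 0.   ]
bay 0.58 [388. 428.] 332 419 368 461 [0.697 0.478 0.   ]
enclosure 0.73 [317. 338.] 285 345 306 375 [0.659 0.215 0.   ]
spool 0.73 [288. 277.] 276 305 265 288 [0.68  0.043 0.   ]
wrench 0.6 [250. 216.] 231 272 188 241 [ 0.683 -0.158 -0.   ]
side [ 0.02976398 -0.81958228  0.97985858] [ 0.40349683  0.5983985  -0.6921774 ]
battery 0.9 [227. 288.] 193 260 263 316 [ 0.577 -0.062  0.   ]
battery 0.67 [171. 262.] 159 182 242 284 [0.664 0.236 0.   ]
handle 0.75 [203. 288.] 193 217 274 304 [0.644 0.034 0.   ]
bay 0.88 [318. 330.] 282 388 297 404 [ 0.475 -0.401  0.   ]
bay 0.85 [194. 260.] 178 226 238 285 [0.587 0.13  0.   ]
bay 0.63 [132. 240.] 120 153 220 26
[... 452 characters left out ...]
05,  1.57078680e+00]), 'joint_velocities': array([-0.00010918, -0.00111678,  0.00012733, -0.00103136,  0.00038363,
       -0.00113301]), 'joint_efforts': array([-1.32441612e-03, -5.39289200e+01,  3.39983439e+01,  1.49936499e-03,
       -6.10969596e-05, -4.33396892e-06]), 'position': array([0.23687258, 0.55126011, 0.20072696]), 'ee_rot': array([[-9.18783550e-01,  3.94761683e-01,  4.36951110e-05],
       [ 3.94761683e-01,  9.18783551e-01,  1.37763086e-05],
       [-3.47079905e-05,  2.99066013e-05, -9.99999999e-01]]), 'force': array([-0.02795489, -0.55361185, -0.28579609]), 'wrist_torque': array([-0.0143508 , -0.03140568, -0.00398707]), 'finger_force': 0.0, 'gripper_width': 0.08565608802173989}
```

View pics/scene0.png

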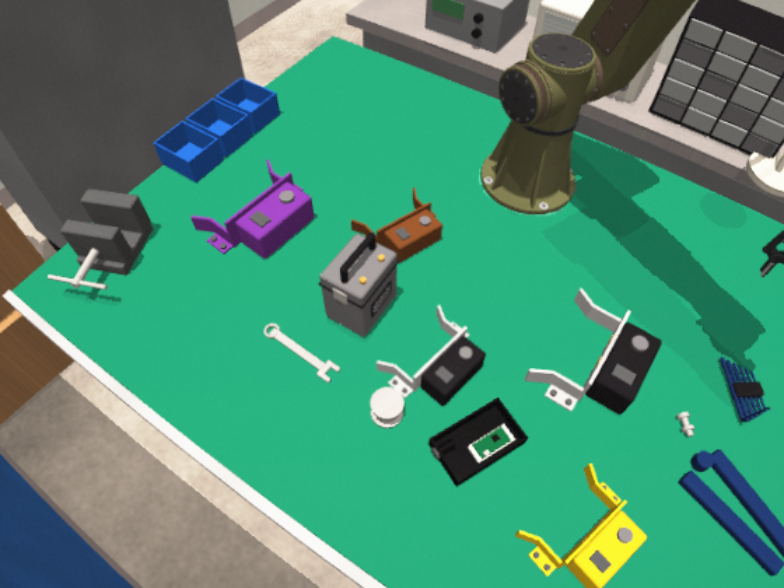

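View pics/side0.png

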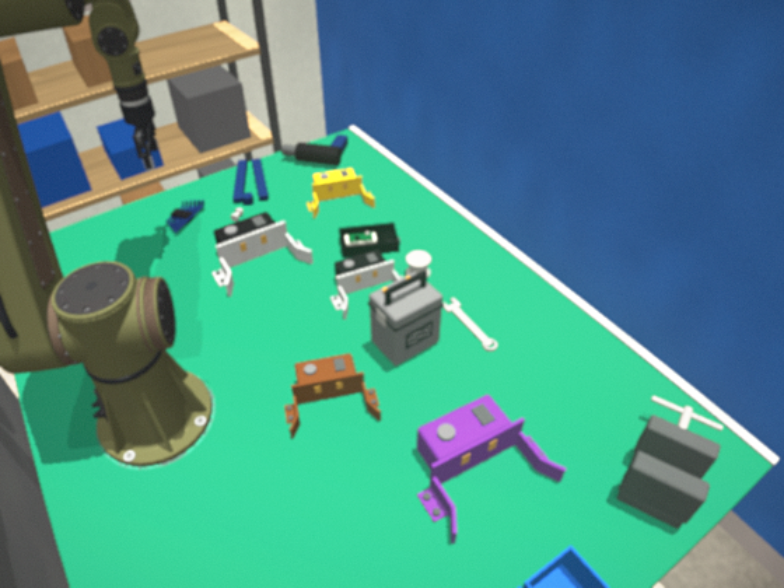

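The scene picture shows the battery at about (360,285). The right bay is the smaller silver and black one at about (430,360), next to the spool and enclosure; the larger silver one at (600,360) is the look-alike. The side picture agrees. Next I'll fit the battery and crop the bay.

```bash
cat > fit.py <<'E'
from h import *
from scipy.optimize import minimize
def T(p,X):
    c,s=np.cos(p[2]),np.sin(p[2]);X=np.array(X,float)
    return np.c_[p[0]+c*X[:,0]-s*X[:,1],p[1]+s*X[:,0]+c*X[:,1],X[:,2]]
box=[[x,y,z] for x in(-.048,.048) for y in(-.062,.062) for z in(.005,.15)]
bar=[[x,y,z] for x in(-.007,.007) for y in(-.052,.052) for z in(.15,.19)]
def sil(n,p):
    m=np.zeros((1680,2240),np.uint8)
    for b in(box,bar):
        q=cv2.convexHull((proj(n,T(p,b))*4+1.5).astype(np.float32)).astype(np.int32);cv2.fillConvexPoly(m,q,1)
    return cv2.resize(m.astype(np.float32),(560,420),interpolation=cv2.INTER_AREA)
def fitbox(p0,near=None):
    M={}
    for n in("scene","side"):
        grab_frame(n);ms=masks_of("battery",n)
        if ms:M[n]=cv2.morphologyEx(ms[0]["pixels"].astype(np.uint8),cv2.MORPH_CLOSE,np.ones((5,5))).astype(np.float32)
    f=lambda p,ns=M:sum(np.abs(sil(n,p)-M[n]).sum()/M[n].sum() for n in ns)
    out=[]
    for ns in [tuple(M)]+[(n,) for n in M]:
        r=min((minimize(f,p0,(ns,),method="Nelder-Mead",options=dict(initial_simplex=np.array(p0)+np.array([[0,0,0],[.02,0,0],[0,.02,0],[0,0,s]]),xatol=1e-4,fatol=1e-4)) for s in(.2,-.2)),key=lambda r:r.fun)
        print(ns,r.x.round(4),np.degrees(r.x[2]).round(1),round(r.fun,3));out.append(r.x)
    return out[0]
E
python3 - <<'E'
from fit import *
p=fitbox([.54,-.11,1.57])
for n,(c0,r0) in dict(scene=(215,160),side=(225,170)).items():
    im=grab_frame(n)[:,:,::-1];s=6
    a=im[r0:r0+150,c0:c0+145] if n=="scene" else im[r0:r0+95,c0:c0+130]
    s=4 if n=="scene" else 6
    a=cv2.resize(a,None,fx=s,fy=s,interpolation=cv2.INTER_CUBIC)
    for q in proj(n,T(p,box)):cv2.circle(a,tuple(int((v-o+.5)*s) for v,o in zip(q,(c0,r0))),3,(0,0,255),-1)
    cv2.imwrite(f"pics/{n}1.png",a)
E
```

```text
('scene', 'side') [ 0.5359 -0.1212  1.6159] 92.6 0.124
('scene',) [ 0.5349 -0.1199  1.6473] 94.4 0.054
('side',) [ 0.5369 -0.1207  1.5648] 89.7 0.059
```

View pics/scene1.png

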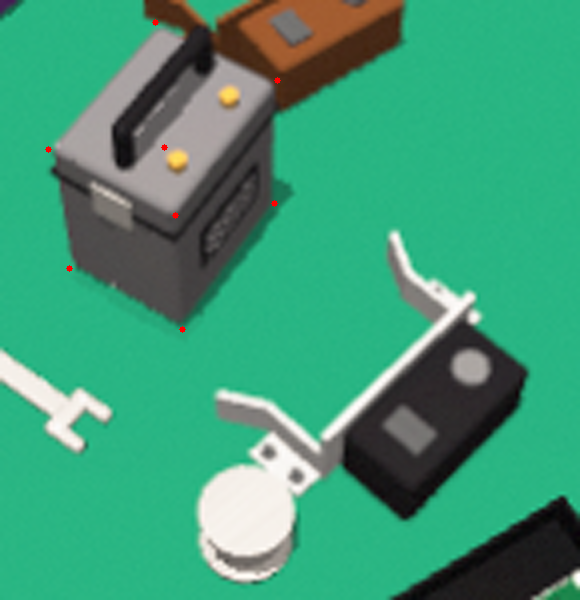

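View pics/side1.png

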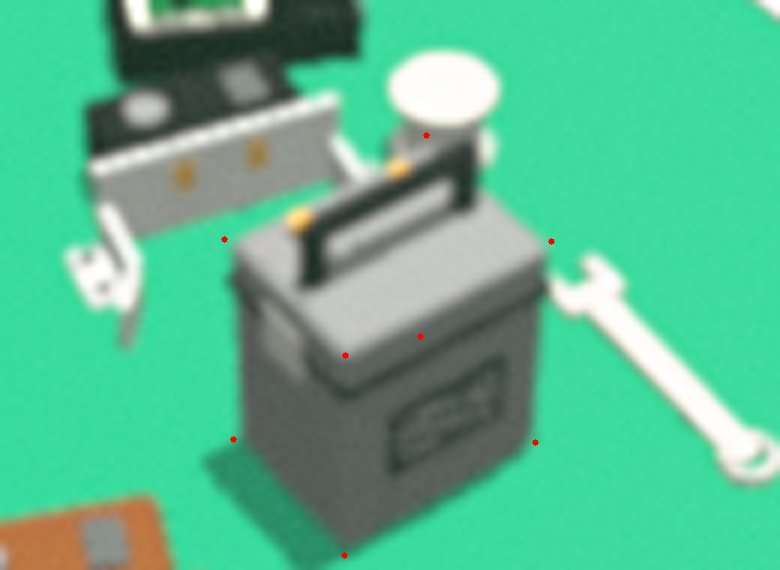

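The scene crop shows the box corners within about 2 px of the fit. The stop's top edge runs from (323,437) to (466,296) and the guide tips are at (220,395) and (393,235). The side crop shows the stop's top front edge from (92,178) to (340,103).

```bash
python3 - <<'E'
from fit import *
S=lambda L:np.array(L)/4-.5+[215,160]
D=lambda L:np.array(L)/6-.5+[225,170]
print("box top scene L,F,R,B\n",back("scene",S([[57,148],[174,214],[276,84],[162,30]]),.15).round(4))
print("box bot scene L,F,R\n",back("scene",S([[74,262],[182,325],[275,205]]),.005).round(4))
print("box top side L,F,R\n",back("side",D([[237,250],[345,353],[546,247]]),.15).round(4))
print("box bot side\n",back("side",D([[245,440],[345,548],[532,440]]),.005).round(4))
a=back("scene",S([[323,437],[466,296]]),.06);b=back("side",D([[92,178],[340,103]]),.06)
for e in(a,b):
    d=e[0]-e[1];print("stop",e.round(4),np.hypot(*d[:2]).round(4),np.degrees(np.arctan2(d[1],d[0])).round(1), np.degrees(np.arctan2(e[1,1]-e[0,1],e[1,0]-e[0,0])).round(1))
print("stop foot side",back("side",D([[133,238],[337,185]]),0).round(4))
print("guide tips top scene",back("scene",S([[220,393],[393,233]]),.032).round(4))
print("guide kink top scene",back("scene",S([[268,405],[408,268]]),.032).round(4))
print("guide near tip/kink side",back("side",D([[128,315],[137,262]]),.032).round(4))
E
```

```text
box top scene L,F,R,B
 [[ 0.5961 -0.1628  0.15  ]
 [ 0.5953 -0.0717  0.15  ]
 [ 0.4747 -0.0756  0.15  ]
 [ 0.4792 -0.1645  0.15  ]]
box bot scene L,F,R
 [[ 0.594  -0.1669  0.005 ]
 [ 0.5927 -0.0732  0.005 ]
 [ 0.4727 -0.0749  0.005 ]]
box top side L,F,R
 [[ 0.4727 -0.0858  0.15  ]
 [ 0.4768 -0.1708  0.15  ]
 [ 0.5956 -0.1676  0.15  ]]
box bot side
 [[ 0.4767 -0.0795  0.005 ]
 [ 0.4789 -0.1682  0.005 ]
 [ 0.5999 -0.1639  0.005 ]]
stop [[0.6332 0.0663 0.06  ]
 [0.4933 0.0901 0.06  ]] 0.142 -9.7 170.3
stop [[0.4858 0.0861 0.06  ]
 [0.6329 0.0611 0.06  ]] 0.1492 170.4 -9.6
stop foot side [[0.5093 0.0884 0.    ]
 [0.6298 0.0596 0.    ]]
guide tips top scene [[ 0.6325 -0.0133  0.032 ]
 [ 0.4612  0.0165  0.032 ]]
guide kink top scene [[0.6221 0.0178 0.032 ]
 [0.4801 0.04   0.032 ]]
guide near tip/kink side [[0.461  0.0095 0.032 ]
 [0.4857 0.0413 0.032 ]]
```

Call:
servo_tool:
  commands:
    - [[0.0854,0,0,-0.079,0],[0.0854,0,0,-0.079,0],[0.0854,-0.338,-0.324,-0.079,-0.2],[0.0854,-0.338,-0.324,-0.079,-0.2],[0.0854,-0.338,-0.324,-0.079,-0.2],[0.0854,-0.338,-0.324,-0.079,-0.2],[0.0854,-0.338,-0.324,-0.079,-0.2],[0.0854,-0.338,-0.324,-0.079,-0.2],[0.0854,-0.338,-0.324,-0.079,-0.2],[0.0854,-0.338,-0.324,-0.079,-0.2],[0.0854,-0.338,-0.324,-0.079,-0.2],[0.0854,-0.338,-0.324,-0.079,-0.2],[0.0854,-0.338,-0.324,-0.079,-0.2],[0.0854,-0.338,-0.324,-0.079,-0.2]]

```text
clock: 2.17
position: [0.421, 0.1155, 0.28]
ee_rot: [[-0.978, 0.21, 0.002], [0.21, 0.978, -0.002], [-0.002, -0.002, -1.0]]
force: [0.1, -0.0, 0.2]
gripper_width: 0.0855
finger_force: 0.0
```

```bash
cat > go.py <<'E'
from h import *
def shift(*W):
    "world targets (x,y,z,yaw of tool y in deg) -> rows"
    o=readout.get_obs();R=o["ee_rot"];a=np.arctan2(R[1,1],R[0,1])
    print(o["clock"],o["position"].round(4),np.degrees(a).round(2),o["force"].round(1),o["joints"].round(2))
    for w in W:print(w,(R.T@(np.array(w[:3])-o["position"])).round(4),round(-(np.radians(w[3])-a),4))
E
python3 - <<'E'
from go import *
s=560/784
print(back("side",np.array([[560,472],[455,535],[372,412],[293,430]])*s,.03).round(3))
shift((.42,-.2,.28,91.5),(.539,-.27,.28,91.5))
E
```

```text
[[ 0.572 -0.561  0.03 ]
 [ 0.343 -0.543  0.03 ]
 [ 0.364 -0.256  0.03 ]
 [ 0.217 -0.207  0.03 ]]
2.1667 [0.421  0.1155 0.28  ] 77.9 [ 0.1 -0.   0.2] [ 0.27 -0.02 -0.26  1.33 -0.    0.48]
(0.42, -0.2, 0.28, 91.5) [-0.0651 -0.3087  0.0006] -0.2373
(0.539, -0.27, 0.28, 91.5) [-0.1961 -0.3522  0.0009] -0.2373
```

Call:
servo_tool:
  commands:
    - [[0.0854,-0.065,-0.309,0,-0.237],[0.0854,-0.065,-0.309,0,-0.237],[0.0854,-0.065,-0.309,0,-0.237],[0.0854,-0.065,-0.309,0,-0.237],[0.0854,-0.065,-0.309,0,-0.237],[0.0854,-0.065,-0.309,0,-0.237],[0.0854,-0.065,-0.309,0,-0.237],[0.0854,-0.065,-0.309,0,-0.237],[0.0854,-0.192,-0.333,0,-0.237],[0.0854,-0.192,-0.333,0,-0.237],[0.0854,-0.192,-0.333,0,-0.237],[0.0854,-0.192,-0.333,0,-0.237],[0.0854,-0.192,-0.333,0,-0.237],[0.0854,-0.192,-0.333,0.08,-0.237],[0.0854,-0.192,-0.333,0.08,-0.237],[0.0854,-0.192,-0.333,0.08,-0.237]]

```text
clock: 3.5
position: [0.5335, -0.2419, 0.1924]
ee_rot: [[-0.999, -0.032, -0.012], [-0.032, 0.999, 0.005], [0.011, 0.006, -1.0]]
force: [-2.0, 1.0, -1.0]
gripper_width: 0.0856
finger_force: 0.0
```

```bash
python3 - <<'E'
from go import *
shift((.539,-.25,.006,91.5))
im=grab_frame("wrist");cv2.imwrite("pics/w1.png",im[:,:,::-1])
s=560/784
print(back("side",np.array([[490,400],[422,437]])*s,.04).round(3))
print(proj("wrist",[[.536,-.1205-.048,.005],[.474,-.1685,.005],[.598,-.1685,.005],[.474,-.1685,.15],[.598,-.1685,.15]]).round(0))
E
```

```text
3.5 [ 0.5335 -0.2419  0.1924] 91.81 [-2.  1. -1.] [-0.43  0.3  -0.08  1.2   0.   -0.46]
(0.539, -0.25, 0.006, 91.5) [-0.0074 -0.0094  0.1863] 0.0055
[[ 0.567 -0.37   0.04 ]
 [ 0.407 -0.362  0.04 ]]
[[343. 186.]
 [348. 132.]
 [338. 236.]
 [392. 143.]
 [370. 303.]]
```

View pics/w1.png

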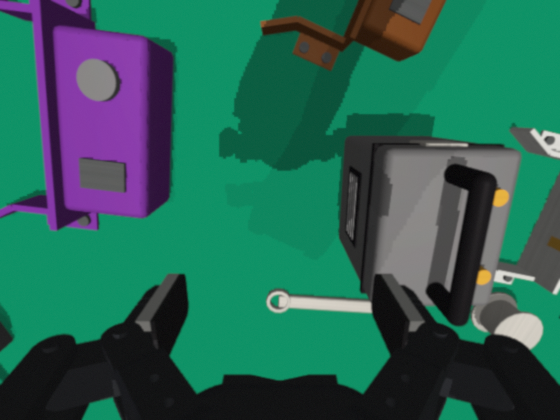

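The wrist view shows the box face at columns 345–370 and the arm still settling. The finger linkage elbows, about (500,345), may stick out past the finger backs. I'll go partway down and measure the gripper's outline against a grid.

Call:
servo_tool:
  commands:
    - [[0.0854,0,0,0.1,0],[0.0854,0,0,0.1,0],[0.0854,0,0,0.1,0],[0.0854,0,0,0.1,0],[0.0854,0,0,0.1,0],[0.0854,0,0,0.1,0]]

```text
clock: 4.05
position: [0.5416, -0.2459, 0.1035]
ee_rot: [[-0.999, -0.031, 0.005], [-0.031, 1.0, -0.002], [-0.004, -0.002, -1.0]]
force: [-0.1, 0.6, -0.6]
gripper_width: 0.0853
finger_force: 0.0
```

```bash
python3 - <<'E'
from go import *
shift((.539,-.25,.006,91.5))
o=readout.get_obs();P=o["position"];R=o["ee_rot"]
tiles=[]
for n in("scene","side"):
    im=grab_frame(n)[:,:,::-1]
    c=proj(n,[P-[0,0,-.05]])[0].astype(int);w,s=47,4
    c0,r0=c-[w,70]
    a=cv2.resize(im[r0:r0+130,c0:c0+2*w+4],None,fx=s,fy=s,interpolation=cv2.INTER_CUBIC)
    for y,col in((-.057,(0,0,255)),(.057,(0,0,255)),(-.07,(0,255,255)),(.07,(0,255,255))):
        for h in(0,.013,.032,.05,.073,.1):
            q=(proj(n,[P+R@[0,y,-h]])[0]-[c0,r0]+.5)*s
            cv2.circle(a,tuple(int(v) for v in q),2,col,-1)
    tiles.append(a)
cv2.imwrite("pics/g1.png",np.hstack(tiles));print(np.hstack(tiles).shape)
E
```

```text
4.05 [ 0.5416 -0.2459  0.1035] 91.79 [-0.1  0.6 -0.6] [-0.43  0.35 -0.22  0.99  0.   -0.46]
(0.539, -0.25, 0.006, 91.5) [ 0.0031 -0.0038  0.0975] 0.0051
(520, 784, 3)
```

View pics/g1.png

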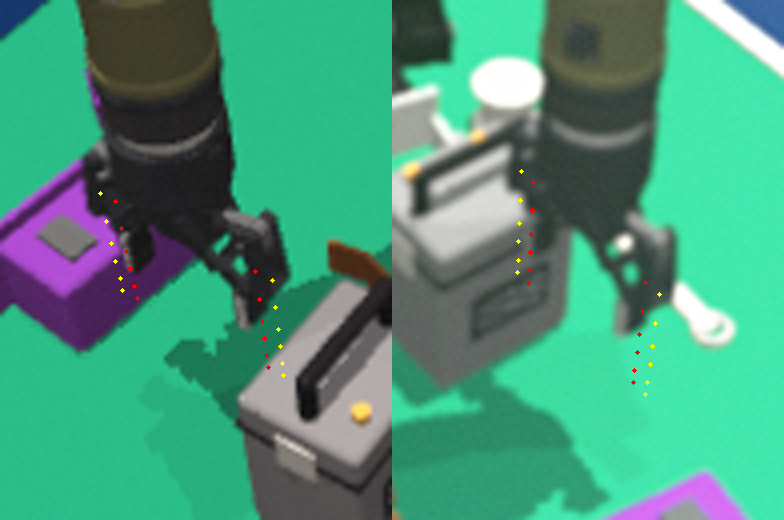

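The crop shows the elbow bulging to about y = 70 mm (left tile, (285,275)), with the tip tapering inward. I'll check this against the wrist picture numerically.

```bash
python3 - <<'E'
from go import *
o=readout.get_obs();P=o["position"];R=o["ee_rot"]
K,D,Rc,t=cam("wrist");print("cam in tool",(R.T@(-Rc.T@t-P)).round(4),"fwd",(R.T@Rc[2]).round(3))
for x in(-.011,.011):
  for y in(.0427,.057,.07):
    print(x,y,[tuple(int(v) for v in proj("wrist",[P+R@[x,y,-h]])[0]) for h in(.013,.03,.05,.07,.09)])
im=cv2.imread("pics/w1.png")[230:420,340:560];a=cv2.resize(im,None,fx=3.6,fy=3.1,interpolation=cv2.INTER_CUBIC)
a=cv2.convertScaleAbs(a,alpha=2.2,beta=10)
cv2.imwrite("pics/w1c.png",a)
E
```

```text
cam in tool [ 0.0791 -0.0004 -0.1735] fwd [-0.307  0.001  0.952]
-0.011 0.0427 [(355, 278), (363, 295), (373, 319), (388, 350), (406, 392)]
-0.011 0.057 [(380, 278), (390, 295), (405, 319), (423, 350), (448, 392)]
-0.011 0.07 [(403, 278), (415, 295), (433, 319), (456, 350), (486, 391)]
0.011 0.0427 [(358, 242), (366, 256), (378, 276), (394, 302), (415, 338)]
0.011 0.057 [(384, 242), (395, 256), (411, 276), (432, 302), (460, 338)]
0.011 0.07 [(408, 242), (421, 256), (441, 276), (466, 302), (501, 337)]
```

View pics/w1c.png

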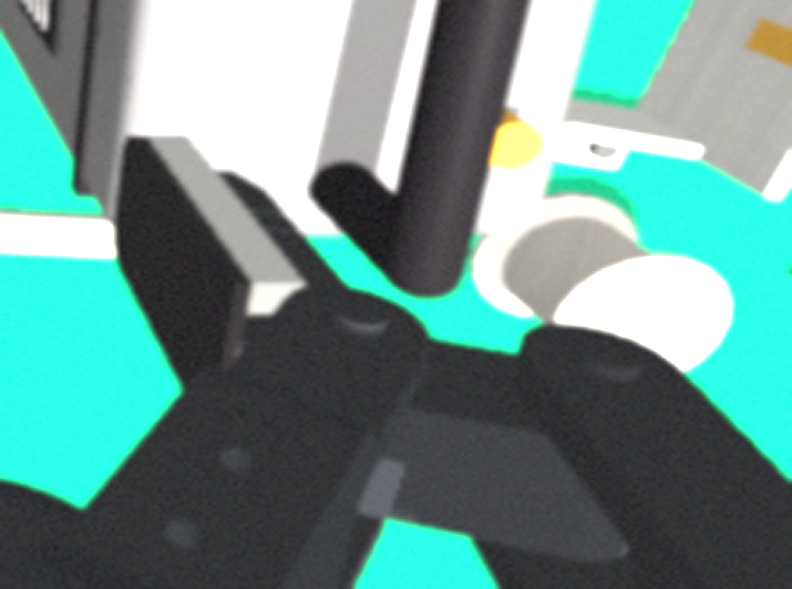

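Call:
servo_tool:
  commands:
    - [[0.0854,0,0,0.04,0],[0.0854,0,0,0.08,0],[0.0854,0,0,0.09,0],[0.0854,0,0,0.093,0],[0.0854,0,0,0.096,0],[0.0854,0,0,0.096,0],[0.0854,0,0,0.096,0],[0.0854,0,0,0.096,0]]

```text
clock: 4.82
position: [0.5408, -0.2454, 0.0055]
ee_rot: [[-1.0, -0.031, 0.003], [-0.031, 1.0, -0.001], [-0.003, -0.001, -1.0]]
force: [0.4, -1.9, 0.5]
gripper_width: 0.0852
finger_force: 0.0
```

```bash
python3 - <<'E'
from go import *
shift((.539,-.25,.006,91.5))
o=readout.get_obs();P=o["position"];R=o["ee_rot"];print(o["wrist_torque"].round(2))
tiles=[]
for n in("scene","side"):
    im=grab_frame(n)[:,:,::-1]
    pts=lambda x,y:[P+R@[x,y,-h] for h in(0,.02,.04,.06,.08,.1,.12)]
    c0,r0=(proj(n,pts(0,0)).mean(0)-[33,42]).astype(int);s=6
    a=cv2.resize(im[r0:r0+85,c0:c0+66],None,fx=s,fy=s,interpolation=cv2.INTER_CUBIC)
    a=cv2.convertScaleAbs(a,alpha=1.6)
    for y,col in((-.057,(0,0,255)),(.057,(0,0,255)),(-.07,(0,255,255)),(.07,(0,255,255))):
        for q in proj(n,pts(0,y)):cv2.circle(a,tuple(int(v) for v in (q-[c0,r0]+.5)*s),2,col,-1)
    tiles.append(a)
cv2.imwrite("pics/g2.png",np.hstack(tiles))
E
```

```text
4.8167 [ 0.5408 -0.2454  0.0055] 91.8 [ 0.4 -1.9  0.5] [-0.43  0.45 -0.33  0.79  0.   -0.46]
(0.539, -0.25, 0.006, 91.5) [ 0.002  -0.0045 -0.0005] 0.0052
[-0.06  0.01  0.02]
```

View pics/g2.png

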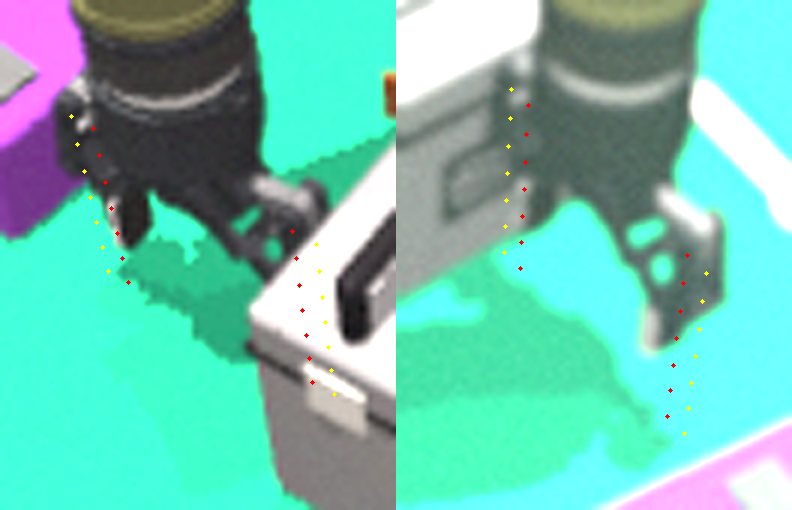

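All views put the open fingertips about 45 mm short of the TCP point. I'll probe downward gently and watch the force.

Call:
servo_tool:
  commands:
    - [[0.0854,0,0,0.003,0],[0.0854,0,0,0.006,0],[0.0854,0,0,0.009,0],[0.0854,0,0,0.009,0],[0.0854,0,0,0.009,0]]

```text
clock: 5.33
position: [0.539, -0.2453, -0.0058]
ee_rot: [[-1.0, -0.031, -0.001], [-0.031, 1.0, -0.0], [0.001, -0.0, -1.0]]
force: [0.3, -2.3, -1.4]
gripper_width: 0.0854
finger_force: 0.0
```

Call:
servo_tool:
  commands:
    - [[0.0854,0,-0.004,0,0],[0.0854,0,-0.008,0,0],[0.0854,0,-0.012,0,0],[0.0854,0,-0.012,0,0],[0.0854,0,-0.012,0,0],[0.0854,0,-0.012,0,0]]

```text
clock: 5.83
position: [0.5397, -0.257, -0.0053]
ee_rot: [[-1.0, -0.031, -0.0], [-0.031, 1.0, 0.0], [0.0, 0.0, -1.0]]
force: [-0.3, 0.1, -0.1]
gripper_width: 0.0856
finger_force: 0.0
```

```bash
python3 - <<'E'
from go import *
shift((.539,-.25,.006,91.5))
o=readout.get_obs();print(o["wrist_torque"].round(3))
from fit import *
print(fitbox([.536,-.12,1.6]))
E
```

```text
5.8333 [ 0.5397 -0.257  -0.0053] 91.78 [-0.3  0.1 -0.1] [-0.44  0.47 -0.33  0.78  0.   -0.48]
(0.539, -0.25, 0.006, 91.5) [ 0.0005  0.0071 -0.0113] 0.0048
[-0.054 -0.027  0.057]
('scene', 'side') [ 0.5348 -0.12    1.6502] 94.5 0.356
('scene',) [ 0.5328 -0.1214  1.6427] 94.1 0.066
('side',) [ 0.5362 -0.1214  1.5584] 89.3 0.283
[ 0.53482578 -0.11998297  1.65019062]
```

Call:
servo_tool:
  commands:
    - [[0.0854,0,0.004,0,0],[0.0854,0,0.008,0,0],[0.0854,0,0.012,0,0],[0.0854,0,0.012,0,0],[0.0854,0,0.012,0,0],[0.0854,0,0.012,0,0],[0.0854,0,0.012,0,0],[0.0854,0,0.012,0,0]]

```text
clock: 6.7
position: [0.5395, -0.2453, -0.0053]
ee_rot: [[-1.0, -0.031, 0.0], [-0.031, 1.0, -0.0], [-0.0, -0.0, -1.0]]
force: [0.5, -3.6, 0.3]
gripper_width: 0.0857
finger_force: 0.0
```

Call:
servo_tool:
  commands:
    - [[0.0854,0,0.001,0,0],[0.0854,0,0.002,0,0],[0.0854,0,0.002,0,0],[0.0854,0,0.002,0,0],[0.0854,0,0.002,0,0]]

```text
clock: 7.12
position: [0.5398, -0.2444, -0.0047]
ee_rot: [[-1.0, -0.031, 0.001], [-0.031, 1.0, -0.002], [-0.001, -0.002, -1.0]]
force: [-0.7, -6.3, 2.2]
gripper_width: 0.0853
finger_force: 0.0
```

```bash
python3 - <<'E'
from go import *
shift((.539,-.25,.006,91.5))
for i in range(4):
    grab_frame("wrist");o=readout.get_obs();print(o["force"].round(2),o["wrist_torque"].round(3),o["position"].round(4))
E
```

```text
7.1167 [ 0.5398 -0.2444 -0.0047] 91.75 [-0.7 -6.3  2.2] [-0.42  0.46 -0.34  0.77 -0.   -0.45]
(0.539, -0.25, 0.006, 91.5) [ 0.0009 -0.0056 -0.0107] 0.0044
[-0.22 -7.11  1.26] [-0.902  0.039 -0.009] [ 0.5398 -0.2445 -0.0047]
[-0.38 -6.44  1.48] [-0.915  0.043  0.022] [ 0.5398 -0.2445 -0.0047]
[ 0.1  -7.17  1.93] [-0.905  0.033 -0.014] [ 0.5398 -0.2445 -0.0047]
[-0.4  -6.66  1.47] [-0.916  0.023 -0.032] [ 0.5398 -0.2445 -0.0047]
```

```bash
python3 - <<'E'
from h import *
o=readout.get_obs();P=o["position"];R=o["ee_rot"]
a=grab_frame("wrist")[150:420,260:560,::-1];a=cv2.resize(cv2.convertScaleAbs(a,alpha=2,beta=10),(440,396),interpolation=cv2.INTER_CUBIC)
T=[]
for n,(c0,r0,w,h) in dict(scene=(185,130,90,110),side=(262,180,90,110)).items():
    im=grab_frame(n)[:,:,::-1];b=cv2.resize(im[r0:r0+h,c0:c0+w],None,fx=3.9,fy=2.72,interpolation=cv2.INTER_CUBIC);b=cv2.convertScaleAbs(b,alpha=1.5,beta=10)
    T.append(b)
r=np.vstack(T);r=cv2.resize(r,(355,598))
l=np.zeros((598,440,3),np.uint8);l[:396]=a
cv2.imwrite("pics/c1.png",np.hstack([l,r]))
E
```

```text
(no output)
```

View pics/c1.png

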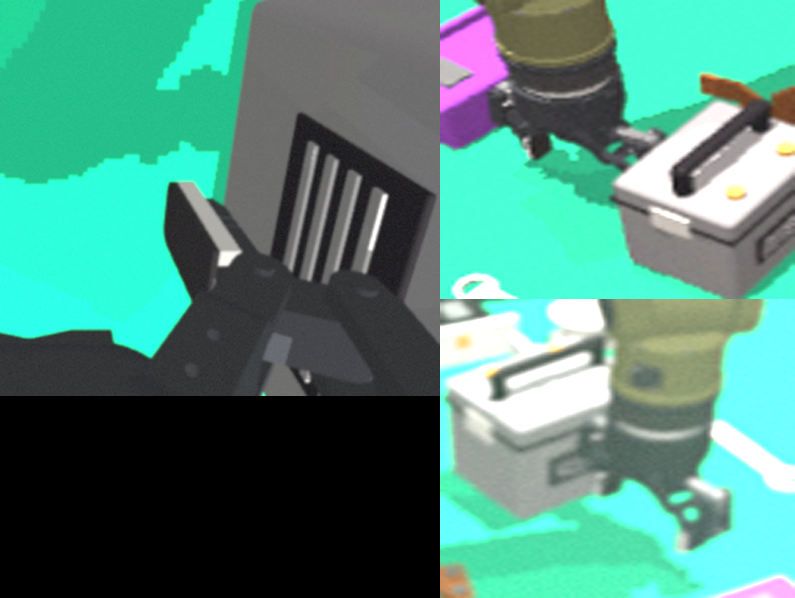

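The knuckle touches the box halfway up and the fingertips sit about 4 cm above the bench. I'll back off and probe down to find where the fingertips meet the bench.

Call:
servo_tool:
  commands:
    - [[0.0854,0,-0.016,0,0],[0.0854,0,-0.016,0,0],[0.0854,0,-0.016,0.006,0],[0.0854,0,-0.016,0.012,0],[0.0854,0,-0.016,0.015,0],[0.0854,0,-0.016,0.015,0],[0.0854,0,-0.016,0.015,0],[0.0854,0,-0.016,0.015,0]]

```text
clock: 8.13
position: [0.5398, -0.2587, -0.0204]
ee_rot: [[-1.0, -0.032, -0.0], [-0.032, 1.0, 0.0], [0.0, 0.0, -1.0]]
force: [1.0, 0.0, 0.2]
gripper_width: 0.085
finger_force: 0.0
```

Call:
servo_tool:
  commands:
    - [[0.0854,0,0,0.003,0],[0.0854,0,0,0.006,0],[0.0854,0,0,0.008,0],[0.0854,0,0,0.008,0],[0.0854,0,0,0.008,0]]

```text
clock: 8.55
position: [0.5396, -0.2589, -0.0285]
ee_rot: [[-1.0, -0.031, -0.0], [-0.031, 1.0, 0.0], [0.0, 0.0, -1.0]]
force: [0.1, -0.4, 0.3]
gripper_width: 0.0852
finger_force: 0.0
```

Call:
servo_tool:
  commands:
    - [[0.0854,0,0,0.003,0],[0.0854,0,0,0.005,0],[0.0854,0,0,0.005,0],[0.0854,0,0,0.005,0]]

```text
clock: 8.88
position: [0.5396, -0.259, -0.0335]
ee_rot: [[-1.0, -0.031, -0.0], [-0.031, 1.0, 0.0], [0.0, 0.0, -1.0]]
force: [-0.7, -0.4, 0.2]
gripper_width: 0.0853
finger_force: 0.0
```

Call:
servo_tool:
  commands:
    - [[0.0854,0,0,0.002,0],[0.0854,0,0,0.004,0],[0.0854,0,0,0.004,0],[0.0854,0,0,0.004,0]]

```text
clock: 9.22
position: [0.5396, -0.259, -0.0375]
ee_rot: [[-1.0, -0.031, -0.0], [-0.031, 1.0, 0.0], [0.0, 0.0, -1.0]]
force: [-0.5, -0.2, -0.8]
gripper_width: 0.0857
finger_force: 0.0
```

Call:
servo_tool:
  commands:
    - [[0.0854,0,0,0.002,0],[0.0854,0,0,0.004,0],[0.0854,0,0,0.004,0],[0.0854,0,0,0.004,0]]

```text
clock: 9.55
position: [0.5397, -0.2589, -0.0415]
ee_rot: [[-1.0, -0.031, -0.0], [-0.031, 1.0, 0.0], [0.0, 0.0, -1.0]]
force: [0.0, -0.5, -0.5]
gripper_width: 0.0852
finger_force: 0.0
```

```bash
python3 - <<'E'
from h import *
o=readout.get_obs();P=o["position"];R=o["ee_rot"];print(P,o["force"].round(1))
tiles=[]
im=grab_frame("wrist");w=cv2.resize(cv2.convertScaleAbs(im[:,:,::-1],alpha=2,beta=10),(400,300))
for n in("scene","side"):
    im=grab_frame(n)[:,:,::-1]
    pts=lambda x,y:[P+R@[x,y,-h] for h in(.04,.06,.08,.1,.12)]
    c0,r0=(proj(n,pts(0,0)).mean(0)-[33,38]).astype(int);s=6
    a=cv2.resize(im[r0:r0+75,c0:c0+66],None,fx=s,fy=s,interpolation=cv2.INTER_CUBIC)
    a=cv2.convertScaleAbs(a,alpha=2.2)
    for x,y,col in((0,-.057,(0,0,255)),(0,.057,(0,0,255)),(0,-.077,(0,255,255)),(0,.077,(0,255,255)),(-.038,0,(255,0,255)),(.038,0,(255,0,0))):
        for q in proj(n,pts(x,y)):cv2.circle(a,tuple(int(v) for v in (q-[c0,r0]+.5)*s),2,col,-1)
    tiles.append(a)
cv2.imwrite("pics/g3.png",np.hstack(tiles))
E
```

```text
[ 0.53965328 -0.25893776 -0.04150479] [ 0.  -0.5 -0.5]
```

View pics/g3.png

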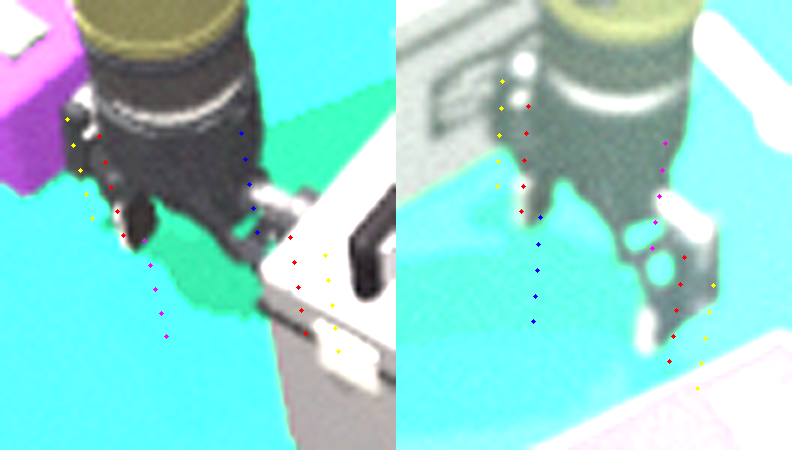

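The side tile shows the finger joint as the outermost part, 77 mm out and about 50 mm above the tip, with the tip at about h = 0.05. That joint has to do the pushing, so the tool must go as low as it can. I'll keep probing for the bench.

Call:
servo_tool:
  commands:
    - [[0.0854,0,0,0.002,0],[0.0854,0,0,0.004,0],[0.0854,0,0,0.004,0],[0.0854,0,0,0.004,0]]

```text
clock: 10.03
position: [0.5403, -0.2592, -0.0438]
ee_rot: [[-1.0, -0.031, 0.001], [-0.031, 1.0, -0.0], [-0.001, -0.0, -1.0]]
force: [-3.7, 1.7, 14.1]
gripper_width: 0.0854
finger_force: 6.9
```

Call:
servo_tool:
  commands:
    - [[0.0854,0,0,0.002,0],[0.0854,0,0,0.003,0],[0.0854,0,0,0.003,0]]

```text
clock: 10.28
position: [0.5403, -0.2593, -0.0439]
ee_rot: [[-1.0, -0.031, 0.002], [-0.031, 1.0, -0.001], [-0.002, -0.001, -1.0]]
force: [-13.0, 5.7, 40.1]
gripper_width: 0.0857
finger_force: 19.8
```

Call:
servo_tool:
  commands:
    - [[0.0854,0,0,0.002,0],[0.0854,0,0,0.003,0],[0.0854,0,0,0.003,0]]

```text
clock: 10.53
position: [0.5404, -0.2593, -0.044]
ee_rot: [[-1.0, -0.031, 0.003], [-0.031, 1.0, -0.001], [-0.003, -0.001, -1.0]]
force: [-21.1, 8.7, 65.6]
gripper_width: 0.0854
finger_force: 32.7
```

Call:
servo_tool:
  commands:
    - [[0.0854,0,0,-0.011,0],[0.0854,0,0,-0.011,0],[0.0854,0,0.006,-0.011,0],[0.0854,0,0.01,-0.011,0],[0.0854,0,0.012,-0.011,0],[0.0854,0,0.014,-0.011,0],[0.0854,0,0.016,-0.011,0],[0.0854,0,0.016,-0.011,0],[0.0854,0,0.016,-0.011,0]]

```text
clock: 11.28
position: [0.5389, -0.2447, -0.0409]
ee_rot: [[-1.0, -0.031, -0.001], [-0.031, 1.0, -0.003], [0.001, -0.003, -1.0]]
force: [-0.5, -6.6, -0.9]
gripper_width: 0.0851
finger_force: 0.0
```

```bash
python3 - <<'E'
from go import *
shift((.5312,-.0948,-.041,80.4))
o=readout.get_obs();print(o["force"].round(2),o["wrist_torque"].round(3))
E
```

```text
11.2833 [ 0.5389 -0.2447 -0.0409] 91.75 [-0.5 -6.6 -0.9] [-0.42  0.5  -0.37  0.7  -0.   -0.45]
(0.5312, -0.0948, -0.041, 80.4) [ 0.0031  0.1501 -0.0004] 0.1981
[-0.52 -6.58 -0.91] [-1.109  0.148  0.036]
```

Call:
servo_tool:
  commands:
    - [[0.0854,0,0.002,0,0],[0.0854,0,0.004,0,0.004],[0.0854,0,0.006,0,0.008],[0.0854,0,0.008,0,0.01],[0.0854,0,0.01,0,0.013],[0.0854,0,0.012,0,0.016],[0.0854,0,0.014,0,0.018],[0.0854,0,0.016,0,0.02],[0.0854,0,0.016,0,0.02]]

```text
clock: 12.03
position: [0.5388, -0.2291, -0.0406]
ee_rot: [[-1.0, -0.01, -0.001], [-0.01, 1.0, -0.004], [0.001, -0.004, -1.0]]
force: [-1.1, -8.6, -0.5]
gripper_width: 0.0855
finger_force: 0.0
```

```bash
python3 - <<'E'
from go import *
from fit import *
shift((.5312,-.0948,-.041,80.4))
o=readout.get_obs();print(o["force"].round(2),o["wrist_torque"].round(3))
fitbox([.536,-.105,1.58])
for n in("scene","side"):
    grab_frame(n);m=masks_of("handle",n)[0];r,c=np.where(m["pixels"]);print(n,m["location"],back(n,[m["location"][::-1]],.18).round(4))
E
```

```text
12.0333 [ 0.5388 -0.2291 -0.0406] 90.6 [-1.1 -8.6 -0.5] [-0.4   0.49 -0.39  0.69 -0.   -0.41]
(0.5312, -0.0948, -0.041, 80.4) [ 0.0062  0.1344 -0.0002] 0.1779
[-1.05 -8.57 -0.53] [-1.252  0.046  0.068]
('scene', 'side') [ 0.5385 -0.1028  1.6413] 94.0 0.517
('scene',) [ 0.5375 -0.1033  1.6438] 94.2 0.059
('side',) [ 0.5362 -0.1019  1.7303] 99.1 0.452
scene [183.8, 259.1] [[ 0.5377 -0.1081  0.18  ]]
side [201.0, 280.8] [[ 0.5183 -0.1045  0.18  ]]
```

The box slid 16 mm upright at 8.6 N, so I'll continue.

Call:
servo_tool:
  commands:
    - [[0.0854,0,0.003,0,0.004],[0.0854,0,0.006,0,0.008],[0.0854,0,0.009,0,0.012],[0.0854,0.001,0.012,0,0.016],[0.0854,0.001,0.015,0,0.02],[0.0854,0.001,0.018,0,0.024],[0.0854,0.001,0.021,0,0.028],[0.0854,0.001,0.024,0,0.032],[0.0854,0.001,0.027,0,0.036],[0.0854,0.001,0.03,0,0.04],[0.0854,0.002,0.033,0,0.044],[0.0854,0.002,0.036,0,0.048],[0.0854,0.002,0.039,0,0.052],[0.0854,0.002,0.042,0,0.056],[0.0854,0.002,0.045,0,0.06],[0.0854,0.002,0.048,0,0.064],[0.0854,0.002,0.051,0,0.068],[0.0854,0.002,0.054,0,0.072],[0.0854,0.002,0.054,0,0.072]]

```text
clock: 14.02
position: [0.5359, -0.1747, -0.0408]
ee_rot: [[-0.998, 0.062, -0.001], [0.062, 0.998, -0.004], [0.001, -0.004, -1.0]]
force: [-0.2, -6.4, -1.9]
gripper_width: 0.0852
finger_force: 0.0
```

```bash
cat > chk.py <<'E'
from go import *
from fit import *
shift((.5312,-.0948,-.041,80.4))
o=readout.get_obs();print(o["force"].round(2),o["wrist_torque"].round(3))
P=o["position"];d=o["ee_rot"][:,1];e=P+.125*d
print("expected",e.round(4))
r=fitbox([e[0],e[1],np.arctan2(d[1],d[0])])
E
python3 chk.py
```

```text
14.0167 [ 0.5359 -0.1747 -0.0408] 86.47 [-0.2 -6.4 -1.9] [-0.31  0.46 -0.44  0.67 -0.   -0.25]
(0.5312, -0.0948, -0.041, 80.4) [ 0.0096  0.0794 -0.    ] 0.106
[-0.17 -6.42 -1.85] [-1.178 -0.021  0.059]
expected [ 0.5436 -0.0499 -0.0412]
('scene', 'side') [ 0.5421 -0.0488  1.5292] 87.6 0.617
('scene',) [ 0.5424 -0.0488  1.6007] 91.7 0.064
('side',) [ 0.5149 -0.0424  1.081 ] 61.9 0.433
```

Call:
servo_tool:
  commands:
    - [[0.0854,0,-0.005,0,0],[0.0854,0.006,-0.005,0,0.02],[0.0854,0.006,-0.003,0,0.02],[0.0854,0.006,0,0,0.02],[0.0854,0.006,0.003,0,0.022],[0.0854,0.007,0.006,0,0.024],[0.0854,0.007,0.009,0,0.028],[0.0854,0.007,0.012,0,0.032],[0.0854,0.008,0.015,0,0.036],[0.0854,0.008,0.018,0,0.04],[0.0854,0.009,0.021,0,0.044],[0.0854,0.009,0.024,0,0.048],[0.0854,0.009,0.027,0,0.052],[0.0854,0.01,0.03,0,0.056],[0.0854,0.01,0.033,0,0.06],[0.0854,0.01,0.036,0,0.064],[0.0854,0.011,0.039,0,0.068],[0.0854,0.011,0.042,0,0.072],[0.0854,0.011,0.042,0,0.072]]

```text
clock: 15.8
position: [0.5273, -0.1317, -0.0403]
ee_rot: [[-0.991, 0.133, -0.001], [0.133, 0.991, -0.003], [0.0, -0.003, -1.0]]
force: [-1.0, -6.5, -1.4]
gripper_width: 0.0856
finger_force: 0.0
```

```bash
python3 chk.py
```

```text
15.8 [ 0.5273 -0.1317 -0.0403] 82.35 [-1.  -6.5 -1.4] [-0.24  0.43 -0.49  0.65 -0.   -0.11]
(0.5312, -0.0948, -0.041, 80.4) [0.0011 0.0371 0.0006] 0.0341
[-0.98 -6.51 -1.39] [-1.142e+00  8.200e-02  1.000e-03]
expected [ 0.544  -0.0078 -0.0407]
('scene', 'side') [ 0.5511 -0.0071  1.3823] 79.2 1.086
('scene',) [ 0.5502 -0.0066  1.4695] 84.2 0.045
('side',) [ 5.2470e-01 -4.0000e-04  1.0793e+00] 61.8 0.878
```

Call:
servo_tool:
  commands:
    - [[0.0854,0,-0.005,0,0],[0.0854,-0.004,-0.005,0,0.02],[0.0854,-0.004,-0.003,0,0.034],[0.0854,-0.004,0,0,0.034],[0.0854,-0.004,0.003,0,0.034],[0.0854,-0.004,0.006,0,0.034],[0.0854,-0.004,0.009,0,0.034],[0.0854,-0.003,0.012,0,0.034],[0.0854,-0.003,0.015,0,0.034],[0.0854,-0.003,0.018,0,0.034],[0.0854,-0.003,0.021,0,0.034],[0.0854,-0.003,0.024,0,0.034],[0.0854,-0.002,0.026,0,0.034],[0.0854,-0.002,0.028,0,0.034],[0.0854,-0.002,0.028,0,0.034]]

```text
clock: 17.25
position: [0.534, -0.1047, -0.0398]
ee_rot: [[-0.986, 0.167, 0.001], [0.167, 0.986, -0.004], [-0.001, -0.004, -1.0]]
force: [-1.2, -8.0, 0.5]
gripper_width: 0.0854
finger_force: 0.0
```

```bash
python3 chk.py
```

```text
17.25 [ 0.534  -0.1047 -0.0398] 80.37 [-1.2 -8.   0.5] [-0.19  0.43 -0.49  0.65 -0.   -0.02]
(0.5312, -0.0948, -0.041, 80.4) [0.0044 0.0093 0.0011] -0.0004
[-1.17 -8.03  0.49] [-1.26   0.028 -0.143]
expected [ 0.5549  0.0185 -0.0403]
('scene', 'side') [0.5474 0.0171 1.1325] 64.9 0.96
('scene',) [0.5522 0.0201 1.4402] 82.5 0.058
('side',) [0.5363 0.0182 1.0718] 61.4 0.768
```

Call:
servo_tool:
  commands:
    - [[0.0854,0,0.002,0,0],[0.0854,0,0.004,0,0],[0.0854,0,0.006,0,0],[0.0854,0,0.006,0,0]]

```text
clock: 17.78
position: [0.5348, -0.0988, -0.0399]
ee_rot: [[-0.986, 0.167, 0.0], [0.167, 0.986, -0.004], [-0.001, -0.004, -1.0]]
force: [-0.5, -8.0, 0.2]
gripper_width: 0.0857
finger_force: 0.0
```

Call:
servo_tool:
  commands:
    - [[0.0854,0,0.0015,0,0],[0.0854,0,0.003,0,0],[0.0854,0,0.003,0,0]]

```text
clock: 18.03
position: [0.5352, -0.096, -0.04]
ee_rot: [[-0.986, 0.167, 0.0], [0.167, 0.986, -0.004], [-0.001, -0.004, -1.0]]
force: [-0.1, -8.5, 1.1]
gripper_width: 0.0855
finger_force: 0.0
```

Call:
servo_tool:
  commands:
    - [[0.0854,0,0.0015,0,0],[0.0854,0,0.002,0,0],[0.0854,0,0.002,0,0]]

```text
clock: 18.28
position: [0.5355, -0.0941, -0.04]
ee_rot: [[-0.986, 0.167, 0.0], [0.167, 0.986, -0.005], [-0.001, -0.004, -1.0]]
force: [-0.5, -8.7, 1.0]
gripper_width: 0.0852
finger_force: 0.0
```

Call:
servo_tool:
  commands:
    - [[0.0854,0,0.0015,0,0],[0.0854,0,0.002,0,0],[0.0854,0,0.002,0,0]]

```text
clock: 18.53
position: [0.5355, -0.0931, -0.0399]
ee_rot: [[-0.986, 0.168, -0.0], [0.168, 0.986, -0.006], [-0.001, -0.006, -1.0]]
force: [-2.8, -12.3, 3.0]
gripper_width: 0.0851
finger_force: 0.0
```

Call:
servo_tool:
  commands:
    - [[0.0854,0,0.001,0,0],[0.0854,0,0.002,0,0],[0.0854,0,0.002,0,0],[0.0854,0,0.002,0,0]]

```text
clock: 18.87
position: [0.5353, -0.0932, -0.0396]
ee_rot: [[-0.986, 0.169, -0.001], [0.169, 0.986, -0.01], [-0.0, -0.01, -1.0]]
force: [-5.6, -20.8, 5.0]
gripper_width: 0.0855
finger_force: 0.0
```

```bash
python3 chk.py
```

```text
18.8667 [ 0.5353 -0.0932 -0.0396] 80.28 [ -5.6 -20.8   5. ] [-0.17  0.42 -0.49  0.65 -0.01  0.  ]
(0.5312, -0.0948, -0.041, 80.4) [ 0.0038 -0.0023  0.0014] -0.0021
[ -5.58 -20.8    4.98] [-2.63   0.779  0.095]
expected [ 0.5564  0.03   -0.0409]
('scene', 'side') [0.5445 0.0273 1.0908] 62.5 0.883
('scene',) [0.5523 0.0312 1.4356] 82.3 0.113
('side',) [0.5325 0.0368 1.0899] 62.4 0.681
```

Force is 21 N with no further advance, so the box is seated. I'll retreat and verify.

Call:
servo_tool:
  commands:
    - [[0.0854,0,-0.004,0,0],[0.0854,0,-0.01,0,0],[0.0854,0,-0.02,0,0],[0.0854,0,-0.045,0,0],[0.0854,0,-0.075,0,0],[0.0854,0,-0.105,0,0],[0.0854,0,-0.13,0,0],[0.0854,0,-0.145,-0.03,0],[0.0854,0,-0.145,-0.07,0],[0.0854,0,-0.145,-0.11,0],[0.0854,0,-0.145,-0.15,0],[0.0854,0,-0.145,-0.19,0],[0.0854,0,-0.145,-0.23,0],[0.0854,0,-0.145,-0.27,0],[0.0854,0.1,-0.145,-0.27,0],[0.0854,0.1,-0.145,-0.27,0],[0.0854,0.1,-0.145,-0.27,0],[0.0854,0.1,-0.145,-0.27,0],[0.0854,0.1,-0.145,-0.27,0]]

```text
clock: 20.65
position: [0.4128, -0.2146, 0.2301]
ee_rot: [[-0.986, 0.167, 0.001], [0.167, 0.986, -0.0], [-0.001, 0.0, -1.0]]
force: [0.4, -0.5, 0.9]
gripper_width: 0.0854
finger_force: 0.0
```

```bash
cat > fin.py <<'E'
from fit import *
o=readout.get_obs();print(o["position"].round(3),o["force"].round(1))
fitbox([.553,.029,1.40])
# straight edges (world angle/position) on box top and stop top, per camera
for n in("scene","side"):
    im=cv2.cvtColor(grab_frame(n),cv2.COLOR_RGB2GRAY)
    for name,z in(("stop",.06),("boxtop",.15)):
        L=cv2.createLineSegmentDetector(cv2.LSD_REFINE_ADV).detect(im)[0][:,0]
        for l in L:
            w=back(n,l.reshape(2,2),z);d=w[1]-w[0];ln=np.hypot(*d[:2]);m=w.mean(0)
            if ln>.05 and abs(m[0]-.555)<.09 and abs(m[1]-.04)<.09:
                a=np.degrees(np.arctan2(d[1],d[0]))%180
                if min(abs(a-80),abs(a-170))<8:print(n,name,w[:,:2].round(3).tolist(),a.round(1),ln.round(3))
    for q in("spool","wrench","enclosure"):
        for m in masks_of(q,n)[:1]:print(n,q,np.round(m["location"]))
E
python3 fin.py
```

```text
[ 0.413 -0.215  0.23 ] [ 0.4 -0.5  0.9]
('scene', 'side') [0.5561 0.029  1.3489] 77.3 1.401
('scene',) [0.5528 0.0306 1.4544] 83.3 0.123
('side',) [0.5569 0.0284 1.3473] 77.2 1.252
scene stop [[0.508, 0.085], [0.635, 0.063]] 170.0 0.129
scene stop [[0.635, 0.072], [0.498, 0.096]] 169.9 0.139
scene stop [[0.509, 0.096], [0.518, 0.15]] 80.7 0.054
scene stop [[0.438, 0.017], [0.557, -0.002]] 170.6 0.12
scene stop [[0.529, -0.025], [0.446, -0.011]] 170.2 0.084
scene stop [[0.586, 0.045], [0.449, 0.065]] 171.6 0.139
scene stop [[0.433, -0.034], [0.556, -0.056]] 169.9 0.124
scene boxtop [[0.558, 0.103], [0.673, 0.083]] 170.0 0.116
scene boxtop [[0.673, 0.091], [0.549, 0.113]] 169.9 0.126
scene boxtop [[0.496, 0.042], [0.602, 0.024]] 170.6 0.108
scene boxtop [[0.578, 0.004], [0.503, 0.017]] 170.2 0.076
scene boxtop [[0.628, 0.067], [0.505, 0.085]] 171.6 0.125
scene boxtop [[0.491, -0.004], [0.601, -0.024]] 169.9 0.112
scene spool [289. 274.]
scene wrench [249. 216.]
scene enclosure [316. 338.]
side spool [188. 296.]
side wrench [232. 338.]
side enclosure [169. 247.]
```

```bash
python3 - <<'E'
from h import *
for n,bs in dict(scene=dict(spool=(368,380,40,48),wrench=(262,320,80,62),encl=(428,400,100,85)),side=dict(spool=(404,248,30,30),encl=(336,222,66,34))).items():
    new=cv2.resize(grab_frame(n)[:,:,::-1],(784,588));old=cv2.imread(f"pics/{n}0.png")
    for k,(x,y,w,h) in bs.items():
        r=cv2.matchTemplate(new[y-15:y+h+15,x-15:x+w+15],np.ascontiguousarray(old[y:y+h,x:x+w]),cv2.TM_CCOEFF_NORMED);_,v,_,p=cv2.minMaxLoc(r);print(n,k,round(v,3),np.array(p)-15)
print(manip.close_job())
E
```

```text
scene spool 1.0 [0 0]
scene wrench 0.993 [0 0]
scene encl 1.0 [0 0]
side spool 0.867 [0 0]
side encl 0.463 [1 0]
the job is handed in; nothing more can be done
None
```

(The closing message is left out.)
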